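# Build the keyed jewellery display riser

## Robot

A 6-joint arm with a two-finger parallel gripper is mounted at the origin on the work surface. World frame = base frame: x ahead of the robot, y to its left, z up, the work surface at z = 0. Lengths are in m, angles in degrees, forces in N, time in s.
With the tool pointing down it reaches from about 0.4 to 0.825 m from the base axis. Payload 7 kg.
Tool frame: the origin (TCP) lies on the centre line of the jaws, within the pads' length; the fingertips stand 14 mm ahead of it and the grasp point (between the pads) lies 5 mm behind it; z points along the fingers, y is the line along which they close (so a half turn about z gives the same grasp; the last joint's range is limited). The gripper opens to 88 mm and grips with 3 to 60 N. Pads are 19 mm wide; open, the fingers measure 130 mm over their backs; the gripper's body (78 mm by 193 mm) begins 47 mm behind the grasp point.
Start: joints at [-56.259, 20.546, 0.682, 0, -70.136, -16.507], TCP at [0.2, -0.645, 0.241] pointing down, gripper open.
Joint ranges: [-176.03, 176.03], [-82.01, 121.73], [-58.28, 71.71], [-173.87, 95.51], [-174.79, -0.11], [-173.66, 173.66]. Speed limits (degrees/s): [136.94, 136.94, 172.46, 180, 180, 180].

## Interface

Orientations are given as [roll, pitch, yaw] about the fixed x, y, z axes, in that order (R = Rz(yaw) Ry(pitch) Rx(roll)).
In Python, from plant import r gives the robot as it stands.
- The arm moves only by the tool send_rows, never from a script. Its argument "steps" is a list of rows, each an object with "dp": the shift along the tool's x, y, z in mm, a list of three; "roll": the turn about the tool's z in rad; "jaw": the opening in per cent of the stroke, from 0 (shut) to 100 (fully open). In form: [{"dp": [tx, ty, tz], "roll": roll, "jaw": jaw}, ...]. A call has 1 to 5 rows; each row is the pose to reach, as a shift and turn from the pose commanded when the call began, along the tool's axes at that moment; what a row does not reach only later rows make up. A row lasts 1/8 s, in which the tool goes at most 62.5 mm and 10.7 degrees, less where a joint would pass 70% of its speed; a pose out of reach is approached as far as the arm can. A call with a gripper value outside its range is refused whole. The fingers move at their own pace and stop on an object; "newtons" is the grip in N (left out, the last holds). Time passes only in rows, so rows that repeat a pose let the fingers close. It gives the time, the measured TCP pose, the force, the opening and the grip force at its end, in the units of the state.
- r.get_state(): the state, without advancing time (a new reading comes with each control period).
- r.capture(name): name is "side" or "top" or "wrist"; returns a dict with "image" (420x560x3 uint8, blue, green, red), "K" (3x3 intrinsics, pixels), "rvec" (rotation vector, rad) and "tvec" (3), from world to camera coordinates, as OpenCV has them. Camera axes: x right, y down, z forward; pixel columns grow to the right and rows downward; lengths in m; the calibration is good to about 2 mm. A picture is of the moment at which its call begins. There is no depth.
- r.close_job(): hands the job in; it is judged then, once.
The state is a dict: "time_s": time; "joints": joint angles; "qd": joint speeds; "joint_torque": joint torques, N m; "tcp_pos": TCP position; "eef_rot": TCP orientation; "contact_force": force on the tool from outside, world axes, zero at the start; "moment": the same for the moment, N m; "gripper_width": finger opening in m; "gripper_force": force on a finger pad.
Only numpy, scipy, OpenCV 4.12 (cv2) and the standard library are available. Lean on these libraries where they do the work, as an engineer would, in place of code of your own. Each camera call takes 0.05 s, during which the arm holds its last target. There are 200 camera calls.

## Task

Put the wooden display riser together on its base: lower the wooden block that has widely spaced lugs and a notch in its top onto the base so that both lugs drop into the base's two notches, then set the black earring stand on that block so that its lug drops into the block's notch. Everything should end up upright, level, roughly centred and square, fully home and let go. Leave the smooth-topped block with the closely spaced lugs where it stands.

Things in the scene. Friction and masses are not known exactly. Their poses are not given: they have to be found in the camera images.
- base: Fixed wooden base, a slab 170 (x) x 90 (y) x 40 mm high. Origin: centre of its underside, z up. Two notches run right across its top along y, each 42 mm long in x, 16 mm deep, centred at x = +40 and -40 mm. All parts look the same after a half turn about z.
- tier_mid (a point): Block to stack first: loose, wood, 130 (x) x 50 (y) x 80 mm high. It stands on two lugs (20 mm in x, 50 in y, 14 high) at x = +40 and -40 mm. One notch across its top, 46 mm long in x, 16 deep, at the middle. Point: on its vertical centre line, 47 mm above the lugs' bottom, 33 below the top; x along the length, z up. Grasp across y. Home: 73 mm above the base's origin. At most 0.45 kg.
- card_grip (a point): Earring stand to stack last: loose, 104 mm high. Stands on one lug (24 mm in x, 50 in y, 14 high); above it a wooden foot 90 (x) x 50 (y) x 20 mm, then an upright black panel 90 (x) x 14 (y) x 70 mm. Point: middle of the panel's length and thickness, 80 mm above the lug's bottom, 24 below the top; z up. Grasp across y. Home: 99 mm above the block's point. At most 0.3 kg.
- spare_mid (a point): The spare block, which stays where it is: loose, the same wood and outer size (130 x 50 x 80 mm) but with a smooth top and its two 20 mm lugs close together (at x = +20 and -20 mm), so it does not fit the base. This point is on its centre line 47 mm above the bottom. Axes as for the other block.
Things that resemble listed ones, but are neither listed nor needed, are in the scene too. What is shaped like the part that bears card_grip but green or red is not meant.

How it is judged:
By the outcome, as a careful person would: the job done as asked, in the order asked, and still so for the second after the job is handed in, with the robot touching nothing.
It also fails if it takes over 64 s, if anything falls off the work surface, if the arm or the gripper's body presses on something with over 40 N, if the wrist force passes 120 N, or if a joint passes its speed limit or range.

## Working session

There is one attempt and no reset: what is moved stays moved. The work goes in short steps, Python scripts to look and compute and a tool call to move; the robot and the scene stay as the last step left them, time stands still between calls to the robot, and variables do not carry over. Pictures are saved under pics/ and viewed, at most 10 in all, crops included, and the job is handed in when it is done.

Besides the shell and the picture viewer there is one more tool, called after ">>>" as name(argument=value, ...) on one line, values as JSON. send_rows: Moves the arm, as the interface text tells. Its arguments: {"type":"object","properties":{"steps":{"type":"array","items":{"type":"object","properties":{"dp":{"type":"array","items":{"type":"number"}},"roll":{"type":"number"},"jaw":{"type":"number"}}}},"newtons":{"type":"number"}},"required":["steps"]}

```bash
mkdir -p pics; ls
python3 - <<'E'
from plant import r
import cv2,pickle
s=r.get_state(); print(s)
for n in("side","top"):
    c=r.capture(n); cv2.imwrite(f"pics/{n}0.png",c["image"]); pickle.dump(c,open(n+".pkl","wb"))
    print(n,c["K"],c["rvec"],c["tvec"])
E
```

```text
pics
{'time_s': 0.0, 'joints': array([-5.62589294e+01,  2.05897883e+01,  6.32980208e-01, -2.12856468e-02,
       -7.01358983e+01, -1.65079868e+01]), 'qd': array([-0.05462084, -0.06902172, -0.01572671,  0.05892811,  0.0414645 ,
       -0.06260912]), 'joint_torque': array([ 7.56708178e-04, -5.82724249e+01,  2.93054527e+01,  6.99665576e+00,
        7.05490995e-03, -1.89223783e-04]), 'tcp_pos': array([ 0.19982517, -0.64424282,  0.23963157]), 'eef_rot': array([ 1.79905429e+02, -7.16002666e-03, -1.62774159e+02]), 'contact_force': array([-0.64313783,  0.20235306,  0.45951973]), 'moment': array([-0.02680195,  0.0085672 ,  0.03596534]), 'gripper_force': 0.0, 'gripper_width': 0.08784257878143945}
side [[430.0925098    0.         287.63019892]
 [  0.         430.0925098  210.54190625]
 [  0.           0.           1.        ]] [ 0.67132466 -2.6847428   1.03264807] [0.44035432 0.25946738 0.97464238]
top [[493.70894144   0.         281.04457464]
 [  0.         493.70894144 204.40649424]
 [  0.           0.           1.        ]] [ 2.21881104 -2.15775755  0.09481511] [-0.07862612  0.54512086  1.2346949 ]
```

View pics/top0.png

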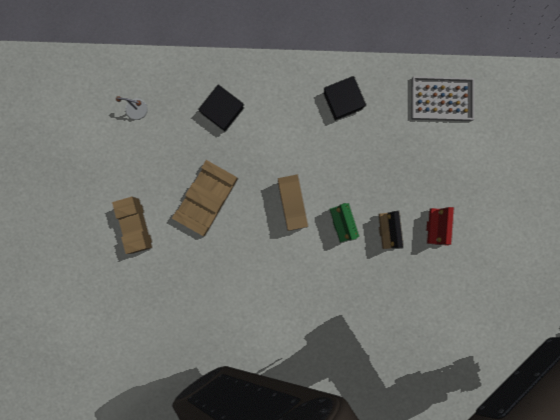

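View pics/side0.png

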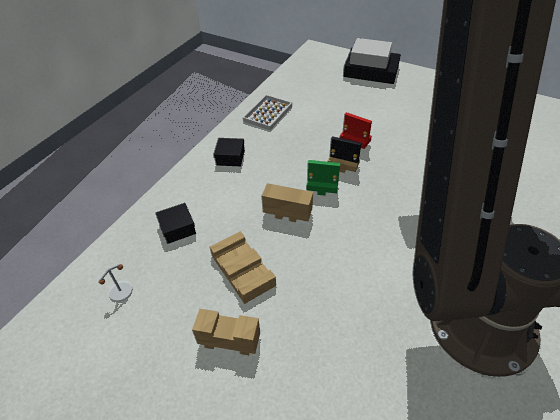

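Top view: the notched block (tier_mid) is at about (132,226), the base at (205,198), the spare at (292,203), the green stand at (345,222), the black stand at (391,230) and the red one at (440,226). I'll enlarge the top view to pick corners.

```bash
cat > h.py <<'E'
import numpy as np,cv2
def ray(c,uv,z):
    """world points at height z seen at pixels uv"""
    R=cv2.Rodrigues(np.array(c["rvec"],float))[0]; t=np.array(c["tvec"],float).ravel()
    uv=np.atleast_2d(np.array(uv,float)); d=np.c_[uv,np.ones(len(uv))]@np.linalg.inv(c["K"]).T@R
    o=-R.T@t; return o+d*((z-o[2])/d[:,2])[:,None]
E
python3 - <<'E'
import cv2,numpy as np
im=cv2.imread("pics/top0.png")
a=cv2.resize(im[150:260,105:245],None,fx=5.6,fy=5.2,interpolation=cv2.INTER_CUBIC)
a=cv2.resize(im[155:260,105:245],None,fx=5,fy=5,interpolation=cv2.INTER_CUBIC)
a=cv2.convertScaleAbs(a,alpha=1.5)
cv2.imwrite("pics/cropA.png",a)
b=cv2.convertScaleAbs(cv2.resize(im[200:260,370:415],None,fx=9,fy=9,interpolation=cv2.INTER_CUBIC),alpha=1.8)
cv2.imwrite("pics/cropB.png",b)
E
```

```text
(no output)
```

View pics/cropA.png

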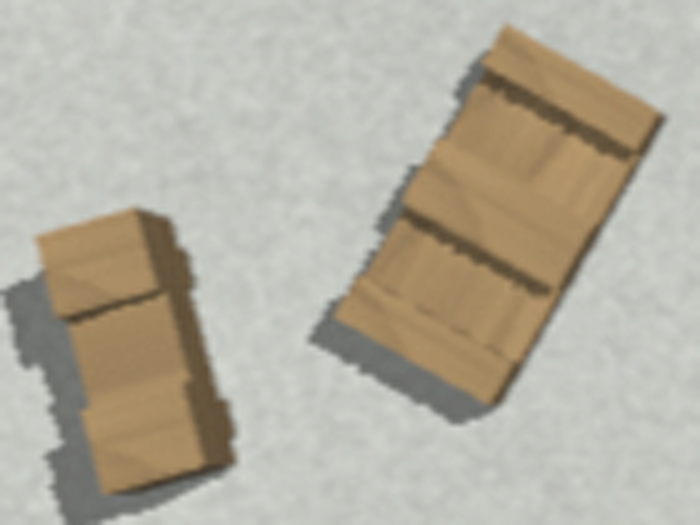

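View pics/cropB.png

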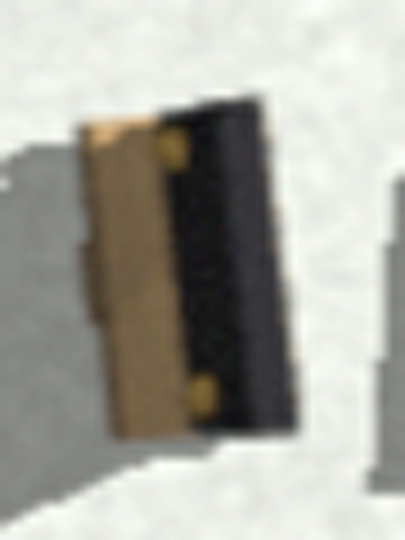

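The crops show clean corners. In crop A, the tier top is (37,237),(135,208),(203,462),(105,493) and the base top is (505,25),(663,118),(495,404),(336,318). In crop B, the panel's top edge is (221,104),(262,98),(298,432),(250,435).

Run:
```python
import pickle,numpy as np; from h import *
c=pickle.load(open("top.pkl","rb"))
for n,P,s,o,z in [("tier",[(37,237),(135,208),(203,462),(105,493)],5,(105,155),.08),("base",[(505,25),(663,118),(495,404),(336,318)],5,(105,155),.04),("stand",[(221,104),(262,98),(298,432),(250,435)],9,(370,200),.104)]:
    uv=(np.array(P)+.5)/s-.5+np.array(o); w=ray(c,uv,z)[:,:2]
    a=(w[0]+w[1]-w[2]-w[3])/2; b=(w[0]+w[3]-w[1]-w[2])/2
    print(n,w.mean(0).round(4),"len",np.linalg.norm(a).round(4),"wid",np.linalg.norm(b).round(4),"long yaw",np.degrees(np.arctan2(a[1],a[0])).round(1),"fromwid",np.degrees(np.arctan2(b[1],b[0])).round(1)-90)
```

```text
tier [0.4837 0.3027] len 0.1277 wid 0.0489 long yaw 17.7 fromwid 18.799999999999997
base [0.5571 0.1285] len 0.1673 wid 0.0915 long yaw -28.0 fromwid -27.799999999999997
stand [ 0.4897 -0.342 ] len 0.0879 wid 0.0118 long yaw 6.2 fromwid 7.299999999999997
```

Add to h.py:
```python
def go(s,x,y,z,yaw):
    """shift in tool axes (mm) and roll (rad) from the measured pose to a target with the tool down"""
    from scipy.spatial.transform import Rotation as Ro
    R=Ro.from_euler("xyz",s["eef_rot"],degrees=True)
    T=Ro.from_euler("xyz",[180,0,yaw],degrees=True)
    d=R.inv().apply(np.array([x,y,z])-s["tcp_pos"])*1000
    print("dp",d.round(1),"roll",(R.inv()*T).as_rotvec()[2].round(3),"t",s["time_s"],"tcp",s["tcp_pos"].round(4),s["eef_rot"].round(1),"w",round(s["gripper_width"],4),"F",s["contact_force"].round(1))
```

```text
(no output)
```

>>> send_rows(steps=[{"dp":[-224,216,0],"roll":0,"jaw":100},{"dp":[-224,216,0],"roll":0,"jaw":100},{"dp":[-224,216,0],"roll":0,"jaw":100},{"dp":[-224,216,0],"roll":0,"jaw":100},{"dp":[-224,216,0],"roll":0,"jaw":100}])

```text
time_s: 0.72
tcp_pos: [0.3504, -0.3701, 0.2404]
eef_rot: [180.0, 0.0, -162.8]
contact_force: [0.8, -1.1, -0.0]
gripper_width: 0.088
gripper_force: 0.0
```

>>> send_rows(steps=[{"dp":[-224,216,0],"roll":0,"jaw":100},{"dp":[-224,216,0],"roll":0,"jaw":100},{"dp":[-224,216,0],"roll":0,"jaw":100},{"dp":[-224,216,0],"roll":0,"jaw":100},{"dp":[-224,216,0],"roll":0,"jaw":100}])

```text
time_s: 1.35
tcp_pos: [0.5003, -0.0972, 0.2406]
eef_rot: [180.0, 0.0, -162.7]
contact_force: [1.4, -1.4, 0.2]
gripper_width: 0.0875
gripper_force: 0.0
```

```bash
python3 -c "
from plant import r; from h import *
go(r.get_state(),.4837,.3027,.2,-161.8)"
```

```text
dp [-102.8  386.9   40.6] roll -0.016 t 1.35 tcp [ 0.5003 -0.0972  0.2406] [ 180.     0.  -162.7] w 0.0875 F [ 1.4 -1.4  0.2]
```

>>> send_rows(steps=[{"dp":[-103,387,40],"roll":-0.016,"jaw":100},{"dp":[-103,387,40],"roll":-0.016,"jaw":100},{"dp":[-103,387,40],"roll":-0.016,"jaw":100},{"dp":[-103,387,40],"roll":-0.016,"jaw":100},{"dp":[-103,387,40],"roll":-0.016,"jaw":100}])

```text
time_s: 1.98
tcp_pos: [0.4866, 0.2134, 0.2093]
eef_rot: [180.0, 0.0, -161.8]
contact_force: [0.6, -0.1, 0.2]
gripper_width: 0.0877
gripper_force: 0.0
```

```bash
python3 -c "
from plant import r; from h import *
go(r.get_state(),.4837,.3027,.2,-161.8)"
```

```text
dp [-25.1  85.8   9.3] roll -0.001 t 1.975 tcp [0.4866 0.2134 0.2093] [ 180.     0.  -161.8] w 0.0877 F [ 0.6 -0.1  0.2]
```

>>> send_rows(steps=[{"dp":[-25,86,0],"roll":0,"jaw":100},{"dp":[-25,86,0],"roll":0,"jaw":100},{"dp":[-25,86,0],"roll":0,"jaw":100},{"dp":[-25,86,0],"roll":0,"jaw":100}])

```text
time_s: 2.48
tcp_pos: [0.484, 0.3, 0.2092]
eef_rot: [-180.0, -0.0, -161.9]
contact_force: [-0.4, 0.2, -0.0]
gripper_width: 0.0873
gripper_force: 0.0
```

Run:
```python
from plant import r; from h import *
import pickle
c=r.capture("wrist"); pickle.dump(c,open("w1.pkl","wb")); cv2.imwrite("pics/w1.png",cv2.convertScaleAbs(c["image"],alpha=1.3))
go(r.get_state(),.4837,.3027,.2,-161.8)
```

```text
dp [-0.6  3.   9.4] roll -0.002 t 2.525 tcp [0.4841 0.2997 0.2094] [-180.    -0.  -161.9] w 0.0875 F [-0.8 -0.1 -0.1]
```

View pics/w1.png

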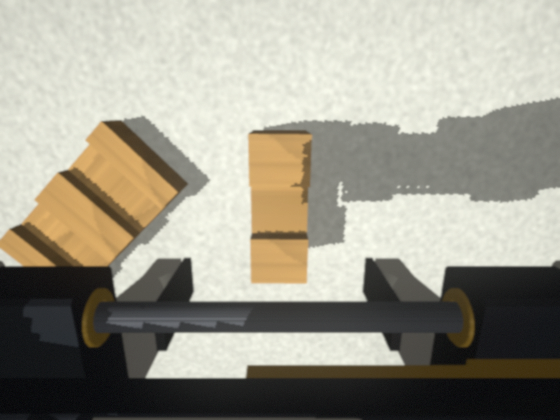

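The wrist view shows the block's top with corners (249,133),(311,133),(307,283),(251,283). The base's far end edge runs from (105,121) to (187,184).

Run:
```python
import pickle; from h import *
c=pickle.load(open("w1.pkl","rb"))
w=ray(c,[(249,133),(311,133),(307,283),(251,283)],.08)[:,:2]
a=(w[0]+w[1]-w[2]-w[3])/2; b=(w[0]+w[3]-w[1]-w[2])/2
print(w.round(4),w.mean(0),np.linalg.norm(a),np.linalg.norm(b),np.degrees(np.arctan2(a[1],a[0])),np.degrees(np.arctan2(b[1],b[0])))
e=ray(c,[(105,121),(187,184)],.04)[:,:2]; d=e[0]-e[1]; print(e,np.linalg.norm(d),np.degrees(np.arctan2(d[1],d[0])))
# base centre from that end: 85 mm along its length
n=np.array([d[1],-d[0]])/np.linalg.norm(d); print(e.mean(0)+.085*n,e.mean(0)-.085*n)
```

```text
[[0.4301 0.2577]
 [0.4151 0.3038]
 [0.539  0.3444]
 [0.5546 0.2969]] [0.48467238 0.30070421] 0.13045360125560823 0.04923831672632804 -162.19607536083953 -71.88248726367173
[[0.46312    0.13086767]
 [0.49589533 0.21343287]] 0.08883262012907478 -111.65124403855302
[0.40050468 0.20351153] [0.55851065 0.14078901]
```

>>> send_rows(steps=[{"dp":[-1,1,60],"roll":0,"jaw":100},{"dp":[-1,1,110],"roll":0,"jaw":100},{"dp":[-1,1,145],"roll":0,"jaw":100},{"dp":[-1,1,167],"roll":0,"jaw":100},{"dp":[-1,1,167],"roll":0,"jaw":100}])

```text
time_s: 3.15
tcp_pos: [0.4843, 0.3, 0.0412]
eef_rot: [-179.9, -0.2, -161.9]
contact_force: [0.9, 0.0, 0.8]
gripper_width: 0.0876
gripper_force: 0.0
```

>>> send_rows(newtons=25, steps=[{"dp":[0,0,0],"roll":0,"jaw":30},{"dp":[0,0,0],"roll":0,"jaw":30},{"dp":[0,0,0],"roll":0,"jaw":30},{"dp":[0,0,0],"roll":0,"jaw":30},{"dp":[0,0,0],"roll":0,"jaw":30}])

```text
time_s: 3.78
tcp_pos: [0.4849, 0.3022, 0.0429]
eef_rot: [180.0, 0.0, -161.8]
contact_force: [-0.9, -1.3, 3.6]
gripper_width: 0.0501
gripper_force: 25.0
```

>>> send_rows(steps=[{"dp":[0,0,-30],"roll":0,"jaw":30},{"dp":[0,0,-70],"roll":0,"jaw":30},{"dp":[0,0,-110],"roll":0,"jaw":30},{"dp":[0,0,-110],"roll":0,"jaw":30},{"dp":[0,0,-110],"roll":0,"jaw":30}])

```text
time_s: 4.4
tcp_pos: [0.4841, 0.3017, 0.1517]
eef_rot: [-180.0, -0.1, -161.9]
contact_force: [0.5, 0.2, -1.8]
gripper_width: 0.0499
gripper_force: 25.0
```

```bash
python3 -c "
from plant import r; from h import *
import pickle
c=r.capture('top');pickle.dump(c,open('top2.pkl','wb'));cv2.imwrite('top2.png',c['image'])
s=r.get_state(); print(s['gripper_force'])
go(s,.557,.1285,.152,-207.9)"
```

```text
24.983718395233154
dp [ -15.5 -187.1   -0.7] roll 0.803 t 4.45 tcp [0.484  0.3015 0.1512] [-1.800e+02 -1.000e-01 -1.619e+02] w 0.0498 F [-1.1 -0.1 -2.1]
```

Run:
```python
import pickle; from h import *
c=pickle.load(open("w1.pkl","rb"))
a=np.radians(-27.9);u=np.array([np.cos(a),np.sin(a)]);v=np.array([-u[1],u[0]])
P=[np.r_[np.array([.5571,.1285])+i*.085*u+j*.045*v,z] for z in(.04,0) for i in(-1,1) for j in(-1,1)]
print(cv2.projectPoints(np.array(P),c["rvec"],c["tvec"],c["K"],None)[0].reshape(-1,2).round())
```

```text
[[103. 118.]
 [180. 189.]
 [ -3. 242.]
 [ 72. 300.]
 [123. 117.]
 [190. 181.]
 [ 26. 229.]
 [ 92. 282.]]
```

>>> send_rows(steps=[{"dp":[-3,-37,0],"roll":0.16,"jaw":30},{"dp":[-6,-75,0],"roll":0.32,"jaw":30},{"dp":[-9,-112,0],"roll":0.48,"jaw":30},{"dp":[-12,-150,0],"roll":0.64,"jaw":30},{"dp":[-15,-187,0],"roll":0.803,"jaw":30}])

```text
time_s: 5.08
tcp_pos: [0.5568, 0.1275, 0.1507]
eef_rot: [-179.9, -0.1, 151.8]
contact_force: [0.4, 1.1, -1.8]
gripper_width: 0.0499
gripper_force: 25.0
```

>>> send_rows(steps=[{"dp":[0,0,0],"roll":0,"jaw":30},{"dp":[0,0,0],"roll":0,"jaw":30}])

```text
time_s: 5.32
tcp_pos: [0.5568, 0.1288, 0.1512]
eef_rot: [-179.9, -0.1, 152.2]
contact_force: [0.3, -0.5, -0.9]
gripper_width: 0.0499
gripper_force: 25.0
```

Run:
```python
from plant import r; from h import *
import pickle
c=r.capture("wrist"); pickle.dump(c,open("w2.pkl","wb")); 
t=r.capture("top"); pickle.dump(t,open("t2.pkl","wb"))
cr=cv2.resize(t["image"][130:260,100:330],None,fx=3,fy=3)
cv2.imwrite("pics/w2.png",cv2.convertScaleAbs(c["image"],alpha=1.3)); cv2.imwrite("pics/t2.png",cr)
go(r.get_state(),.557,.1285,.152,-207.9)
```

```text
dp [-0.6 -0.8 -0.2] roll 0.002 t 5.425 tcp [0.5568 0.1295 0.1518] [-179.9   -0.   152.2] w 0.0499 F [-0.1  0.  -1.5]
```

View pics/w2.png

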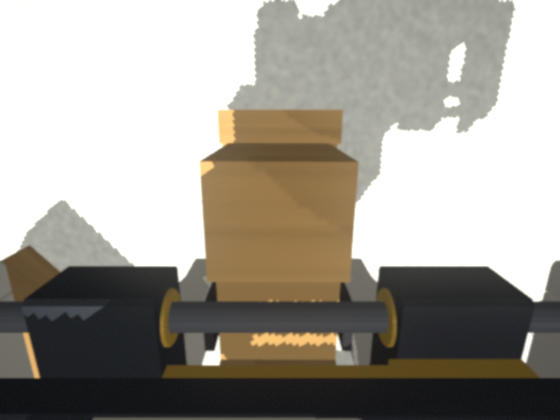

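Run:
```python
import pickle; from h import *
c=pickle.load(open("w2.pkl","rb"))
e=ray(c,[(220,110),(342,110)],.04)[:,:2]; d=e[1]-e[0]; n=np.array([-d[1],d[0]])/np.linalg.norm(d)
print(np.linalg.norm(d),e.mean(0)+.085*n,e.mean(0)-.085*n,np.degrees(np.arctan2(d[1],d[0])))
```

```text
0.08732220132628908 [0.41078485 0.20736795] [0.56104599 0.12785954] 62.1151214248874
```

>>> send_rows(steps=[{"dp":[0,0,25],"roll":0,"jaw":30},{"dp":[0,0,45],"roll":0,"jaw":30},{"dp":[0,0,55],"roll":0,"jaw":30},{"dp":[0,0,62],"roll":0,"jaw":30},{"dp":[0,0,62],"roll":0,"jaw":30}])

```text
time_s: 6.05
tcp_pos: [0.5573, 0.1293, 0.0904]
eef_rot: [-180.0, -0.0, 152.2]
contact_force: [0.1, -0.1, -2.0]
gripper_width: 0.0498
gripper_force: 25.0
```

>>> send_rows(steps=[{"dp":[-2,0,5],"roll":0,"jaw":30},{"dp":[-2,0,10],"roll":0,"jaw":30},{"dp":[-2,0,15],"roll":0,"jaw":30},{"dp":[-2,0,20],"roll":0,"jaw":30},{"dp":[-2,0,21],"roll":0,"jaw":30}])

```text
time_s: 6.68
tcp_pos: [0.5588, 0.128, 0.069]
eef_rot: [-180.0, -0.0, 152.1]
contact_force: [-0.7, -0.7, -1.4]
gripper_width: 0.05
gripper_force: 25.0
```

>>> send_rows(steps=[{"dp":[0,0,0.5],"roll":0,"jaw":30},{"dp":[0,0,1],"roll":0,"jaw":30}])

```text
time_s: 6.92
tcp_pos: [0.5592, 0.1282, 0.0689]
eef_rot: [180.0, 0.0, 152.2]
contact_force: [-3.9, -0.1, 4.9]
gripper_width: 0.05
gripper_force: 25.0
```

>>> send_rows(steps=[{"dp":[0,0,-1],"roll":0,"jaw":100},{"dp":[0,0,-1],"roll":0,"jaw":100},{"dp":[0,0,-1],"roll":0,"jaw":100},{"dp":[0,0,-1],"roll":0,"jaw":100}])

```text
time_s: 7.42
tcp_pos: [0.5591, 0.1282, 0.0695]
eef_rot: [180.0, 0.0, 152.1]
contact_force: [0.2, -0.2, 0.2]
gripper_width: 0.0839
gripper_force: 0.0
```

>>> send_rows(steps=[{"dp":[0,0,-40],"roll":0,"jaw":100},{"dp":[0,0,-95],"roll":0,"jaw":100},{"dp":[0,0,-155],"roll":0,"jaw":100},{"dp":[0,0,-155],"roll":0,"jaw":100}])

```text
time_s: 7.92
tcp_pos: [0.5617, 0.1292, 0.2302]
eef_rot: [179.6, 0.3, 152.2]
contact_force: [-0.4, -0.0, -0.7]
gripper_width: 0.0878
gripper_force: 0.0
```

```bash
python3 -c "
from plant import r; from h import *
import pickle
s=r.get_state()
go(s,.4897,-.342,.225,-173.3)"
```

```text
dp [-156.2 -450.3    2.7] roll -0.602 t 7.925 tcp [0.5617 0.1292 0.2302] [179.6   0.3 152.2] w 0.0878 F [-0.4 -0.  -0.7]
```

>>> send_rows(steps=[{"dp":[-156,-450,2],"roll":-0.6,"jaw":100},{"dp":[-156,-450,2],"roll":-0.6,"jaw":100},{"dp":[-156,-450,2],"roll":-0.6,"jaw":100},{"dp":[-156,-450,2],"roll":-0.6,"jaw":100},{"dp":[-156,-450,2],"roll":-0.6,"jaw":100}])

```text
time_s: 8.55
tcp_pos: [0.5125, -0.1734, 0.2228]
eef_rot: [180.0, -0.0, -173.4]
contact_force: [1.6, -0.6, 0.4]
gripper_width: 0.0876
gripper_force: 0.0
```

```bash
python3 -c "
from plant import r; from h import *
s=r.get_state()
go(s,.4897,-.342,.225,-173.3)"
```

```text
dp [  42.  -164.8   -2.2] roll -0.002 t 8.55 tcp [ 0.5125 -0.1734  0.2228] [ 180.    -0.  -173.4] w 0.0876 F [ 1.6 -0.6  0.4]
```

>>> send_rows(steps=[{"dp":[42,-165,-2],"roll":0,"jaw":100},{"dp":[42,-165,-2],"roll":0,"jaw":100},{"dp":[42,-165,-2],"roll":0,"jaw":100},{"dp":[42,-165,-2],"roll":0,"jaw":100},{"dp":[42,-165,-2],"roll":0,"jaw":100}])

```text
time_s: 9.18
tcp_pos: [0.4898, -0.3403, 0.2244]
eef_rot: [180.0, -0.1, -173.5]
contact_force: [-0.4, 1.1, -0.1]
gripper_width: 0.088
gripper_force: 0.0
```

Run:
```python
from plant import r; from h import *
import pickle
c=r.capture("wrist"); pickle.dump(c,open("w3.pkl","wb")); cv2.imwrite("pics/w3.png",cv2.convertScaleAbs(c["image"],alpha=1.5))
t=r.capture("top"); pickle.dump(t,open("t3.pkl","wb"))
cv2.imwrite("pics/t3.png",cv2.convertScaleAbs(cv2.resize(t["image"][150:260,110:250],None,fx=5,fy=5,interpolation=cv2.INTER_CUBIC),alpha=1.4))
go(r.get_state(),.4897,-.342,.225,-173.3)
```

```text
dp [ 0.9 -2.3 -0. ] roll -0.002 t 9.275 tcp [ 0.4903 -0.3396  0.225 ] [ 180.    -0.  -173.4] w 0.0873 F [ 0.2 -0.2 -0.3]
```

View pics/w3.png

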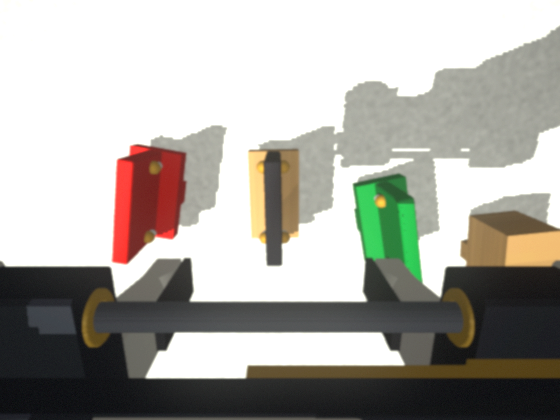

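View pics/t3.png

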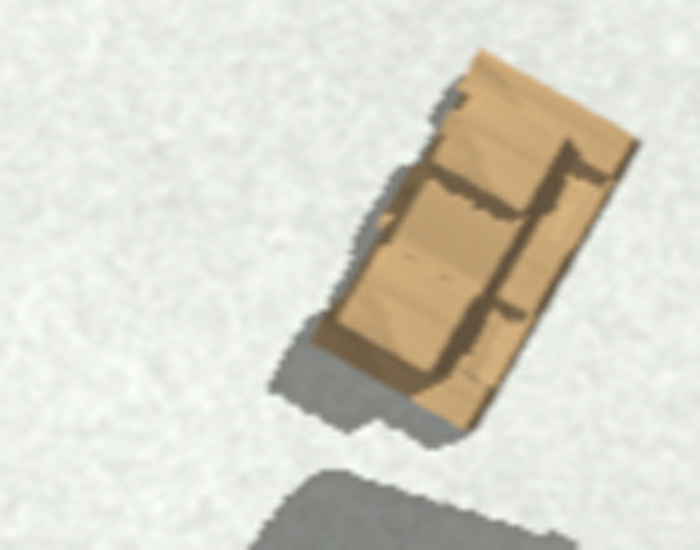

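In the wrist view the black panel's top edge runs from (274.5,152) to (274.5,264), and the red and green stands are clear of the fingers. In the top view the block is seated squarely, with top corners at (572,140), (435,375) and (333,318).

Run:
```python
from plant import r; from h import *
import pickle
c=pickle.load(open("w3.pkl","rb")); t=pickle.load(open("t3.pkl","rb"))
w=ray(c,[(274.5,152),(274.5,264)],.104)[:,:2]; d=w[0]-w[1]
print("panel",w.mean(0),np.linalg.norm(d),np.degrees(np.arctan2(d[1],d[0])))
p=(np.array([(572,140),(435,375),(333,318)])+.5)/5-.5+np.array([110,150])
q=ray(t,p,.106)[:,:2]; print("tier ctr",(q[0]+q[2])/2,np.linalg.norm(q[0]-q[1]),np.linalg.norm(q[1]-q[2]),np.degrees(np.arctan2(*(q[0]-q[1])[::-1])))
m=w.mean(0); m=.5*m+.5*np.array([.4897,-.342])
go(r.get_state(),m[0],m[1],.075,-173.3)
```

```text
panel [ 0.48677473 -0.34417549] 0.0940946784204149 -173.74369992566739
tier ctr [0.55677405 0.12958862] 0.12852780274272205 0.05537977971672946 -28.067971969796496
dp [  2.4  -3.3 150. ] roll -0.002 t 9.275 tcp [ 0.4903 -0.3396  0.225 ] [ 180.    -0.  -173.4] w 0.0873 F [ 0.2 -0.2 -0.3]
```

>>> send_rows(steps=[{"dp":[2,-4,40],"roll":0,"jaw":65},{"dp":[2,-4,80],"roll":0,"jaw":65},{"dp":[2,-4,120],"roll":0,"jaw":65},{"dp":[2,-4,150],"roll":0,"jaw":65},{"dp":[2,-4,150],"roll":0,"jaw":65}])

```text
time_s: 9.9
tcp_pos: [0.4877, -0.343, 0.0733]
eef_rot: [179.9, -0.2, -173.4]
contact_force: [-1.0, 0.4, 0.0]
gripper_width: 0.0569
gripper_force: 0.0
```

>>> send_rows(newtons=20, steps=[{"dp":[0,0,0],"roll":0,"jaw":0},{"dp":[0,0,0],"roll":0,"jaw":0},{"dp":[0,0,0],"roll":0,"jaw":0},{"dp":[0,0,0],"roll":0,"jaw":0},{"dp":[0,0,0],"roll":0,"jaw":0}])

```text
time_s: 10.52
tcp_pos: [0.4888, -0.3447, 0.0755]
eef_rot: [-180.0, 0.0, -173.5]
contact_force: [-0.3, 0.7, 4.9]
gripper_width: 0.0136
gripper_force: 20.0
```

>>> send_rows(steps=[{"dp":[0,0,0],"roll":0,"jaw":0},{"dp":[0,0,0],"roll":0,"jaw":0}])

```text
time_s: 10.78
tcp_pos: [0.4888, -0.3447, 0.0755]
eef_rot: [-180.0, 0.0, -173.5]
contact_force: [-0.1, 1.1, 4.2]
gripper_width: 0.0138
gripper_force: 20.0
```

>>> send_rows(steps=[{"dp":[0,0,-30],"roll":0,"jaw":0},{"dp":[0,0,-75],"roll":0,"jaw":0},{"dp":[0,0,-120],"roll":0,"jaw":0},{"dp":[0,0,-160],"roll":0,"jaw":0},{"dp":[0,0,-160],"roll":0,"jaw":0}])

```text
time_s: 11.4
tcp_pos: [0.4901, -0.3453, 0.2385]
eef_rot: [-179.8, 0.3, -173.5]
contact_force: [0.9, 0.2, -2.3]
gripper_width: 0.0136
gripper_force: 20.0
```

```bash
python3 -c "
from plant import r; from h import *
s=r.get_state(); print(s['gripper_force'])
go(s,.5585,.1285,.235,152.1)"
```

```text
19.9823060631752
dp [-121.8  463.     2.8] roll 0.601 t 11.4 tcp [ 0.4901 -0.3453  0.2385] [-179.8    0.3 -173.5] w 0.0136 F [ 0.9  0.2 -2.3]
```

>>> send_rows(steps=[{"dp":[-12,46,0],"roll":0.1,"jaw":0},{"dp":[-25,95,0],"roll":0.2,"jaw":0},{"dp":[-38,145,0],"roll":0.3,"jaw":0},{"dp":[-51,195,0],"roll":0.4,"jaw":0},{"dp":[-64,245,0],"roll":0.5,"jaw":0}])

```text
time_s: 12.02
tcp_pos: [0.5237, -0.0923, 0.2336]
eef_rot: [-180.0, -0.1, 157.7]
contact_force: [-0.0, 0.0, -2.2]
gripper_width: 0.0138
gripper_force: 20.0
```

```bash
python3 -c "
from plant import r; from h import *
s=r.get_state(); print(s['gripper_force'])
go(s,.5585,.1285,.235,152.1)"
```

```text
19.9792617559433
dp [ 51.7 217.4  -1.4] roll 0.097 t 12.025 tcp [ 0.5237 -0.0923  0.2336] [-1.800e+02 -1.000e-01  1.577e+02] w 0.0138 F [-0.   0.  -2.2]
```

>>> send_rows(steps=[{"dp":[12,50,0],"roll":0.05,"jaw":0},{"dp":[25,105,0],"roll":0.097,"jaw":0},{"dp":[38,160,0],"roll":0.097,"jaw":0},{"dp":[48,203,0],"roll":0.097,"jaw":0},{"dp":[52,217,0],"roll":0.097,"jaw":0}])

```text
time_s: 12.65
tcp_pos: [0.5575, 0.1288, 0.2333]
eef_rot: [-179.9, -0.1, 152.4]
contact_force: [-0.4, 0.2, -1.9]
gripper_width: 0.0139
gripper_force: 20.0
```

>>> send_rows(steps=[{"dp":[0,0,0],"roll":0,"jaw":0},{"dp":[0,0,0],"roll":0,"jaw":0}])

```text
time_s: 12.9
tcp_pos: [0.5576, 0.1256, 0.2346]
eef_rot: [-179.9, -0.0, 152.3]
contact_force: [-1.1, -0.8, -2.3]
gripper_width: 0.0137
gripper_force: 20.0
```

Run:
```python
from plant import r; from h import *
import pickle
s=r.get_state(); go(s,.5588,.1284,.1675,152.1)
c=r.capture("wrist"); pickle.dump(c,open("w4.pkl","wb")); cv2.imwrite("pics/w4.png",cv2.convertScaleAbs(c["image"],alpha=1.2))
```

```text
dp [ 0.2  3.1 67.1] roll 0.003 t 12.9 tcp [0.5576 0.1256 0.2346] [-179.9   -0.   152.3] w 0.0137 F [-1.1 -0.8 -2.3]
```

View pics/w4.png

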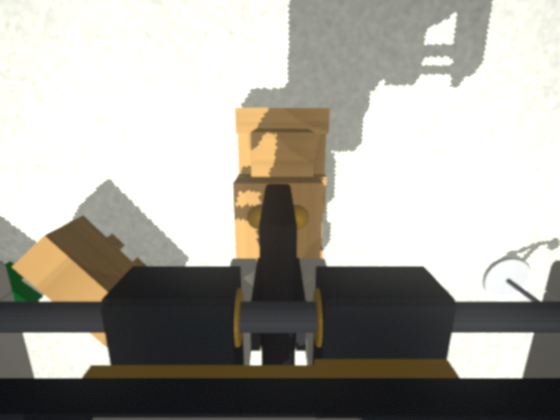

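The wrist view shows the foot (columns 236–327, mid 281.5) over the block (251–315, mid 283), square and within about 1–2 mm.

>>> send_rows(steps=[{"dp":[0,1.5,15],"roll":0,"jaw":0},{"dp":[0,1.5,30],"roll":0,"jaw":0},{"dp":[0,1.5,40],"roll":0,"jaw":0},{"dp":[0,1.5,45],"roll":0,"jaw":0},{"dp":[0,1.5,50],"roll":0,"jaw":0}])

```text
time_s: 13.58
tcp_pos: [0.5589, 0.128, 0.185]
eef_rot: [-180.0, 0.0, 152.3]
contact_force: [0.6, -0.1, -1.4]
gripper_width: 0.0141
gripper_force: 20.0
```

>>> send_rows(steps=[{"dp":[0,0,4],"roll":0,"jaw":0},{"dp":[0,0,8],"roll":0,"jaw":0},{"dp":[0,0,12],"roll":0,"jaw":0},{"dp":[0,0,15],"roll":0,"jaw":0},{"dp":[0,0,15],"roll":0,"jaw":0}])

```text
time_s: 14.2
tcp_pos: [0.5586, 0.1279, 0.17]
eef_rot: [-180.0, -0.0, 152.3]
contact_force: [-0.3, -0.2, -2.8]
gripper_width: 0.0137
gripper_force: 20.0
```

>>> send_rows(steps=[{"dp":[0,0,1],"roll":0,"jaw":0},{"dp":[0,0,2],"roll":0,"jaw":0},{"dp":[0,0,3],"roll":0,"jaw":0},{"dp":[0,0,3],"roll":0,"jaw":0}])

```text
time_s: 14.7
tcp_pos: [0.5589, 0.128, 0.1675]
eef_rot: [180.0, 0.0, 152.3]
contact_force: [0.2, 0.7, 0.0]
gripper_width: 0.0139
gripper_force: 20.0
```

>>> send_rows(steps=[{"dp":[0,0,0.5],"roll":0,"jaw":0},{"dp":[0,0,0.5],"roll":0,"jaw":65},{"dp":[0,0,0.5],"roll":0,"jaw":65},{"dp":[0,0,0.5],"roll":0,"jaw":65},{"dp":[0,0,0.5],"roll":0,"jaw":65}])

```text
time_s: 15.32
tcp_pos: [0.5588, 0.128, 0.1667]
eef_rot: [-180.0, -0.0, 152.3]
contact_force: [-0.9, 0.6, 1.1]
gripper_width: 0.0481
gripper_force: 0.0
```

>>> send_rows(steps=[{"dp":[0,0,-20],"roll":0,"jaw":65},{"dp":[0,0,-50],"roll":0,"jaw":65},{"dp":[0,0,-90],"roll":0,"jaw":65},{"dp":[0,0,-120],"roll":0,"jaw":65},{"dp":[0,0,-120],"roll":0,"jaw":65}])

```text
time_s: 15.95
tcp_pos: [0.5599, 0.1284, 0.2896]
eef_rot: [179.8, 0.2, 152.3]
contact_force: [0.2, 0.1, -1.2]
gripper_width: 0.0568
gripper_force: 0.0
```

Run:
```python
from plant import r; from h import *
s=r.get_state(); go(s,.5588,.1284,.1675,152.1)
c=r.capture("side"); t=r.capture("wrist")
a=cv2.resize(c["image"][130:350,170:400],(400,383)); b=cv2.resize(t["image"],(400,300))
o=np.zeros((383,800,3),np.uint8); o[:,:400]=a; o[:300,400:]=b
cv2.imwrite("pics/end.png",cv2.convertScaleAbs(o,alpha=1.3))
```

```text
dp [  1.4  -1.  122.1] roll 0.004 t 15.95 tcp [0.5599 0.1284 0.2896] [179.8   0.2 152.3] w 0.0568 F [ 0.2  0.1 -1.2]
```

View pics/end.png

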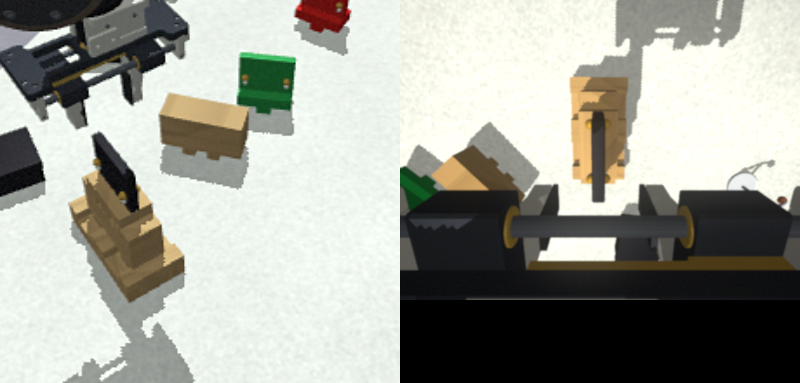

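The side view (left half, stack around (125,220)) shows base, block and stand stacked upright, square and fully home. The spare at (203,125) hasn't moved and the gripper is clear.

```bash
python3 -c "
from plant import r
print(r.close_job())"
```

```text
the job is handed in; nothing more can be done
None
```

The notched block is seated in the base with the black earring stand in its notch, both let go, and the spare was left where it stood; I handed the job in at about 16 s (no verdict came back).

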